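Lock the mill, then hold its bayonet lid at the half-way position

TASK

Lock the grain mill where it stands on its rail by swinging its cam lever clockwise (seen from above) all the way home. Then take the grey lid with the straight bar grip, drop its two lugs through the slots in the mill's mouth so that it sits fully down, and turn it clockwise half of the way to its lock (45 degrees, bar pointing at the long thin ridges), never on into the click, and keep hold of it there: the program finishes with the gripper still holding the lid at half-way, since a spring turns it back if let go. Do not shove the mill along its rail, and leave the jar, the round-knobbed lid and the scoop where they are.

Things in the scene. Friction and masses are not known exactly. Their poses are not given: they have to be found in the camera images.
- lid: Grey plastic bayonet lid, loose, about 0.14 kg, standing on its plug. Origin: centre of the plug's underside; z up; x along the bar grip and the line of the two lugs (a half turn gives the same lid). Plug 52 mm across, z 0 to 18 mm; plate 76 mm across, z 18 to 24. Lugs at +x and -x reach 33 mm from the axis, 14 mm wide, z 3 to 10. The lid with a round knob is another one.
- lid_bar (a point): Middle of the top of the lid's straight bar grip, 56 mm above the lid's origin. The bar is 62 mm long (lid's x), 18 mm wide (lid's y) and stands 32 mm above the plate.
- mill_mouth (a point): Centre of the steel grain mill's mouth, level with its top rim, about 130 mm above the counter. z up; x along the line of the two entry slots (at +x and -x), y along the rail on which the mill slides (a few newtons move it while unlocked). Mouth 56 mm across; slots 20 mm wide, reaching 36 mm from the axis; rim 5 mm thick, 104 mm outside.
- mill_half (a point): Long thin ridge on the rim, 45 deg clockwise from the slot at the mouth's +x, 45 mm from the axis: half-way. Round from the slot: small dome at 0 deg, this ridge at 45, square block at 90 (lock); repeated half a turn round. Bar along the slots, the lid drops in till its plate lies on the rim, origin 18 mm below mill_mouth; then it turns clockwise only. A catch resists from 68 deg, clicks at 90.
- drive_ring (a joint): Sprung ring inside the mouth that the lid's lugs push round, rad, 0 at rest, growing clockwise. The lid meets it after turning about 0.11 rad, so its value is about the lid's turn from the slot minus 0.11; lid half-way = about 0.68. Its spring pushes back with about 0.08 N m at half-way and returns lid and ring when let go.
- cam_lever (a joint): Cam lever of the mill's rail, rad: 0 to 0.25 = free (arm pointing from the pivot to the robot side, -x of the mill), 1.57 = fully home (arm along the rail, towards the mill's +y), the mill then held against about 20 N. Turns clockwise from above about a vertical axis; stays where it is left; takes about 2 to 3 N at the handle.
- cam_grip (a point): Centre of the top of the lever's upright round steel handle: 16 mm diameter, 64 mm of it standing above the arm, its top about 110 mm above the counter, 65 mm from the lever's pivot axis.
- cam_pivot (a point): Point on the lever's vertical pivot axis, 46 mm above the counter, fixed to the rail base; its x and y axes are parallel to those of mill_mouth. About 100 mm to the -x side of the mill's axis.
- plain_lid: Bystander: round grey lid 80 mm diameter with a round knob, 32 mm high, lying flat; origin under its centre.
- jar: Bystander: glass jar 60 mm diameter, 78 mm high; origin under its centre.
- scoop: Bystander: aluminium scoop, tray 85 x 55 x 35 mm with a round handle 95 mm long to its -x; origin under the tray's centre.
There are look-alikes about, which are no part of the job. What is shaped like the lid but blue or green is not meant.

How it is judged:
On the way, in this order (a step that is already met when the one before it is completed fails the run):
1. the cam lever is home and the mill locked (value of joint cam_lever above 1.4 rad), for 0.2 s.
2. the lid sits fully down in the mill's mouth, lugs under the rim (z of lid in the frame of mill_mouth below -0.0155 m and horizontal distance between lid and mill_mouth below 0.0045 m), for 0.1 s.
At the end, for the whole second after the job is handed in: The lever is home (over 1.4 rad); the lid sits in the mouth within 3 mm of fully down, 4.5 mm of centre and 0.08 rad of level, turned 45 degrees clockwise within 10 degrees, pushing the sprung ring round, still, and gripped by the fingers (over 2 N) (value of joint cam_lever above 1.4 rad and z of lid in the frame of mill_mouth below -0.015 m and horizontal distance between lid and mill_mouth below 0.0045 m and angle between lid's own z axis and vertical below 0.08 rad and angle between the x axis of lid and the x axis of mill_mouth, either way round between 0.61 and 0.96 rad and value of joint drive_ring between 0.4 and 1 rad and angular speed of lid below 0.15 rad/s and contact force between the fingers and lid above 2 N); the arm keeps its last pose, push and grip.
It fails at once if the lid is turned on towards its click lock (beyond about 70 degrees) (value of joint drive_ring above 1.13 rad).
It fails at once if the mill is shoved more than 12 mm along its rail (distance of mill_mouth from where it was at the start of the episode above 0.012 m).
It fails at once if the jar, the knobbed lid or the scoop is shifted by more than 30 mm (distance of any of plain_lid, jar, scoop from where it was at the start of the episode above 0.03 m).
It also fails if it takes over 64 s, if anything falls off the work surface, if the arm or the gripper's body presses on something with over 40 N, if the wrist force passes 120 N, or if a joint passes its speed limit or range.

ROBOT

A 6-joint arm with a two-finger parallel gripper is mounted at the origin on the work surface. World frame = base frame: x ahead of the robot, y to its left, z up, the work surface at z = 0. Lengths are in m, angles in rad, forces in N, time in s.
With the tool pointing down it reaches from about 0.325 to 0.85 m from the base axis. Payload 4.4 kg.
Tool frame: the origin (TCP) lies at the very end of the fingers, on their centre line; the grasp point (between the pads) lies 19 mm behind it; z points along the fingers, y is the line along which they close (so a half turn about z gives the same grasp; the last joint's range is limited). The gripper opens to 94 mm and grips with 3 to 60 N. Pads are 16 mm wide; open, the fingers measure 119 mm over their backs; the gripper's body (75 mm by 177 mm) begins 78 mm behind the grasp point.
Start: joints at [-1.474, 0.207, 1.542, -0, 1.393, -0.15], TCP at [0.14, -0.558, 0.205] pointing down, gripper open.
Joint ranges: [-2.73, 2.73], [-0.86, 2.22], [0.23, 2.46], [-1.11, 4.25], [0.08, 2.63], [-2.82, 2.82]. Speed limits (rad/s): [2.79, 2.79, 3.14, 3.14, 3.14, 3.14].

INTERFACE

Orientations are given as a unit quaternion [x, y, z, w].
In Python, from plant import readout, viewer, workorder gives the robot as it stands.
- The arm moves only by the tool servo_tool, never from a script. Its argument "plan" is a list of rows, each a list of 5 numbers: the opening in per cent of the stroke, from 0 (shut) to 100 (fully open), then the shift along the tool's x, y, z in cm, then the turn about the tool's z in rad. A call has 1 to 10 rows; each row is the pose to reach, as a shift and turn from the pose commanded when the call began, along the tool's axes at that moment; what a row does not reach only later rows make up. A row lasts 1/8 s, in which the tool goes at most 62.5 mm and 10.7 degrees, less where a joint would pass 70% of its speed; a pose out of reach is approached as far as the arm can. A call with a gripper value outside its range is refused whole. The fingers move at their own pace and stop on an object; "force" is the grip in N (left out, the last holds). Time passes only in rows, so rows that repeat a pose let the fingers close. It gives the time, the measured TCP pose, the force, the opening and the grip force at its end, in the units of the state.
- readout.sense(): the state, without advancing time (a new reading comes with each control period).
- viewer.get_image(name): name is "scene" or "top" or "wrist"; returns a dict with "frame" (384x512x3 uint8, red, green, blue), "depth" (384x512 float32, m along the optical axis (not along the pixel's ray), 0 where there is no reading), "fx", "fy", "cx", "cy" (pixels), "dist" ([k1, k2, p1, p2, k3] as OpenCV has them; the pictures are not rectified), "view" (4x4, takes a point from world to camera coordinates); the wrist camera has in their place "tool_from_camera" (4x4, takes a point from camera to tool coordinates, whose origin is the TCP and whose axes are the flange's). Camera axes: x right, y down, z forward; pixel columns grow to the right and rows downward; lengths in m; the calibration is good to about 2 mm. A picture is of the moment at which its call begins: read the wrist's pose just before it.
- workorder.sign_off(): hands the job in; it is judged then, once.
The state is a dict: "time": time; "q": joint angles; "joint_velocities": joint speeds; "tau": joint torques, N m; "tcp_pos": TCP position; "tool_rot": TCP orientation; "ft_force": force on the tool from outside, world axes, zero at the start; "ft_torque": the same for the moment, N m; "grip_width": finger opening in m; "grasp_force": force on a finger pad.
Only numpy, scipy, OpenCV 4.12 (cv2) and the standard library are available. Lean on these libraries where they do the work, as an engineer would, in place of code of your own. Each camera call takes 0.05 s, during which the arm holds its last target. There are 200 camera calls.

## Working session

There is one attempt and no reset: what is moved stays moved. The work goes in short steps, Python scripts to look and compute and a tool call to move; the robot and the scene stay as the last step left them, time stands still between calls to the robot, and variables do not carry over. Pictures are saved under pics/ and viewed, at most 10 in all, crops included, and the job is handed in when it is done.

Besides the shell and the picture viewer there is one more tool, called after "Request:" by a JSON object that holds its "method" and its "body", one argument or row to a line. servo_tool: Moves the arm, as the interface text tells. Its arguments: {"type":"object","properties":{"plan":{"type":"array"},"force":{"type":"number"}},"required":["plan"]}

```bash
mkdir -p pics; ls; cat > h.py <<'E'
import numpy as np, cv2
from plant import readout, viewer, workorder
from scipy.spatial.transform import Rotation as R
def grab(name):
    s=readout.sense(); im=viewer.get_image(name)
    if name=='wrist':
        T=np.eye(4);T[:3,:3]=R.from_quat(s['tool_rot']).as_matrix();T[:3,3]=s['tcp_pos']
        W=T@im['tool_from_camera']
    else: W=np.linalg.inv(im['view'])
    im['W']=W; return im
def save(im,fn,crop=None,scale=1):
    f=im['frame']
    if crop: u0,v0,u1,v1=crop; f=f[v0:v1,u0:u1]
    f=cv2.resize(f,None,fx=scale,fy=scale,interpolation=cv2.INTER_CUBIC)
    cv2.imwrite('pics/'+fn,f[:,:,::-1])
def K(im): return np.array([[im['fx'],0,im['cx']],[0,im['fy'],im['cy']],[0,0,1.]])
def pts(im,uv,z=None):
    """world points; z=None -> depth, otherwise ray cut with plane z"""
    uv=np.atleast_2d(np.array(uv,float))
    n=cv2.undistortPoints(uv[:,None],K(im),np.array(im['dist']))[:,0]
    d=np.c_[n,np.ones(len(n))]
    Rw,t=im['W'][:3,:3],im['W'][:3,3]
    if z is None:
        dep=im['depth'][uv[:,1].round().astype(int),uv[:,0].round().astype(int)]
        return (d*dep[:,None])@Rw.T+t
    w=d@Rw.T; return t+w*((z-t[2])/w[:,2])[:,None]
E
python3 - <<'E'
from h import *
import pickle
for n in('scene','top'):
    im=grab(n); save(im,n+'.png',scale=1.5); pickle.dump(im,open(n+'.pkl','wb'))
    print(n,im['W'][:3,3])
s=readout.sense();print(s)
E
```

```text
pics
scene [ 1.49908957 -0.00557185  1.05321314]
top [0.42706029 0.00449764 1.17551929]
{'time': 0.1, 'q': array([-1.47447868e+00,  2.05950601e-01,  1.54075823e+00,  9.65470231e-05,
        1.39357291e+00, -1.50490799e-01]), 'joint_velocities': array([ 0.00174288, -0.00218521, -0.0003161 ,  0.00011724, -0.00049501,
        0.00131318]), 'tau': array([-9.63722938e-02, -3.37742507e+01, -2.58175814e+01,  2.65521317e-02,
       -3.08793713e-02,  7.18938143e-03]), 'tcp_pos': array([ 0.14054479, -0.5579865 ,  0.2061687 ]), 'tool_rot': array([9.92396186e-01, 1.23082809e-01, 2.97536574e-05, 6.56502432e-04]), 'ft_force': array([ 0.52129589, -0.06550566,  0.68617532]), 'ft_torque': array([ 0.02336028, -0.01838196,  0.03731462]), 'grasp_force': 2.7424042392522097, 'grip_width': 0.09377870064208907}
```

View pics/top.png

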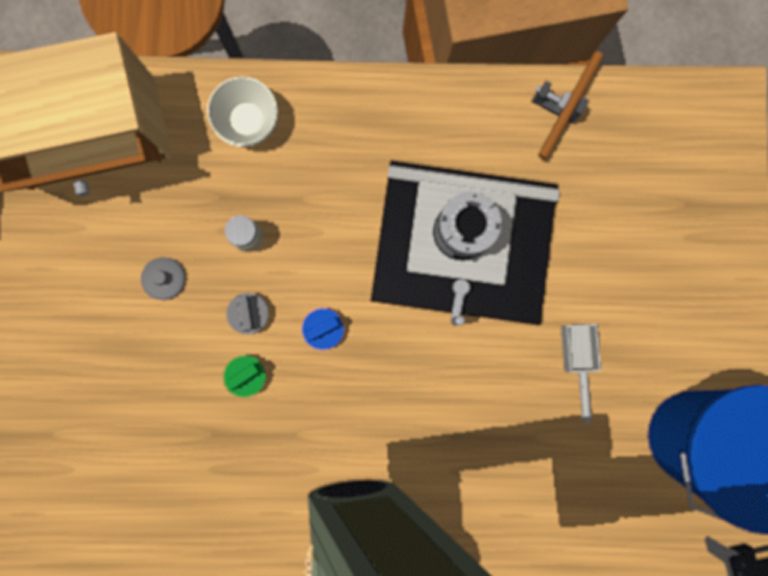

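View pics/scene.png

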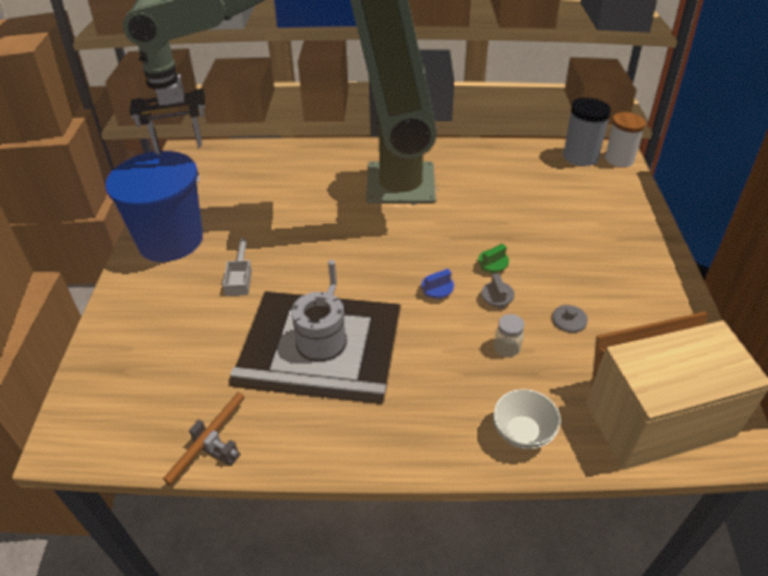

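The top view shows bar-grip lids in grey (249,313), blue (323,328) and green (245,376), and a knobbed grey lid at (163,278). The grey one with the bar is meant. The mill mouth is at (471,223), the lever pivot at (460,288) and the lever handle at (458,318). I'll confirm these in one enlarged composite.

```bash
python3 - <<'E'
from h import *
import pickle
im=pickle.load(open('top.pkl','rb'))
f=im['frame']
a=cv2.resize(f[100:220,245:375],None,fx=4,fy=4,interpolation=cv2.INTER_CUBIC)
b=cv2.resize(f[180:250,135:205],None,fx=4,fy=4,interpolation=cv2.INTER_CUBIC)
c=np.zeros((480,800,3),np.uint8);c[:,:520]=a;c[:280,520:]=b
cv2.imwrite('pics/crop1.png',c[:,:,::-1])
k=1/1.5
for n,u,v,z in[('lid',249,313,.056),('mouth',471,223,.13),('pivot',460,288,.06),('grip',458,318,.11)]:
    print(n,pts(im,[[u*k,v*k]]).round(4),pts(im,[[u*k,v*k]],z).round(4))
E
```

```text
lid [[0.4609 0.2126 0.0519]] [[0.4608 0.2118 0.056 ]]
mouth [[ 0.6192 -0.1737  0.1046]] [[ 0.6147 -0.1695  0.13  ]]
pivot [[ 0.511  -0.1637  0.0479]] [[ 0.5101 -0.1619  0.06  ]]
grip [[ 0.4553 -0.1512  0.1104]] [[ 0.4553 -0.1512  0.11  ]]
```

View pics/crop1.png

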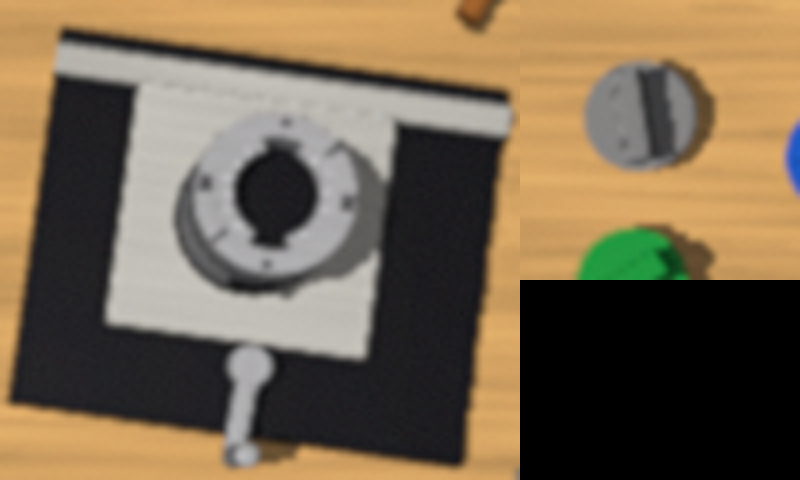

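The crops confirm the grey lid with a straight bar. The mill's slots run up and down in the image, mill +x is at a world yaw of about -0.135, and the lever arm points at the robot. Next I go above the lever.

```bash
cat >> h.py <<'E'
def rel(x,y,z,yaw):
    "row (cm, rad) from the present pose to TCP x,y,z and tool-x yaw"
    s=readout.sense(); M=R.from_quat(s['tool_rot']).as_matrix()
    d=M.T@(np.array([x,y,z])-s['tcp_pos'])*100
    cur=np.arctan2(M[1,0],M[0,0]); t=(cur-yaw+np.pi)%(2*np.pi)-np.pi
    print('rel',d.round(2),'turn',t.round(3),'cur',s['tcp_pos'].round(4),'yaw',cur.round(4),'F',s['ft_force'].round(1))
E
python3 -c "
from h import *
rel(.14,-.558,.32,.246);rel(.44,-.15,.32,-.925)"
```

```text
rel [ -0.05   0.   -11.38] turn 0.001 cur [ 0.1405 -0.558   0.2062] yaw 0.2468 F [ 0.5 -0.1  0.7]
rel [ 39.   -32.23 -11.43] turn 1.172 cur [ 0.1405 -0.558   0.2062] yaw 0.2468 F [ 0.5 -0.1  0.7]
```

Request:
{"method": "servo_tool", "body": {
  "plan": [
    [100,0,0,-6,0],
    [100,0,0,-11.4,0],
    [100,39,-32.2,-11.4,1.17],
    [100,39,-32.2,-11.4,1.17],
    [100,39,-32.2,-11.4,1.17],
    [100,39,-32.2,-11.4,1.17],
    [100,39,-32.2,-11.4,1.17],
    [100,39,-32.2,-11.4,1.17],
    [100,39,-32.2,-11.4,1.17],
    [100,39,-32.2,-11.4,1.17]
  ]
}}

```text
time: 1.35
tcp_pos: [0.4203, -0.1757, 0.3185]
tool_rot: [0.895, -0.446, -0.001, -0.0]
ft_force: [0.8, -1.9, -5.3]
grip_width: 0.0937
grasp_force: 0.0
```

Request:
{"method": "servo_tool", "body": {
  "plan": [
    [60,0,0,0,0],
    [60,0,0,0,0],
    [60,0,0,0,0],
    [60,0,0,0,0]
  ]
}}

```text
time: 1.85
tcp_pos: [0.4193, -0.179, 0.3193]
tool_rot: [0.895, -0.447, -0.0, 0.0]
ft_force: [-0.8, -1.6, -5.0]
grip_width: 0.0581
grasp_force: 0.0
```

```bash
python3 - <<'E'
from h import *
import pickle
im=grab('wrist'); save(im,'w1.png',scale=1.5); pickle.dump(im,open('w1.pkl','wb'))
print(im['W'].round(3)); rel(.455,-.151,.06,-.925)
E
```

```text
[[-0.799 -0.582 -0.148  0.463]
 [-0.601  0.775  0.197 -0.236]
 [ 0.001  0.246 -0.969  0.498]
 [ 0.     0.     0.     1.   ]]
rel [-0.09 -4.53 25.94] turn -0.001 cur [ 0.4194 -0.1789  0.3194] yaw -0.9259 F [ 0.1 -0.4 -5.3]
```

View pics/w1.png

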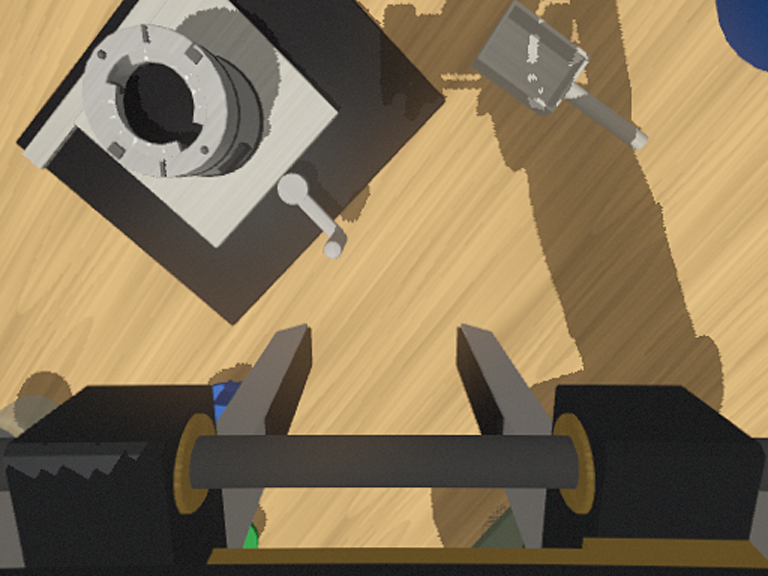

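The wrist view shows the handle top at (334,250), the pivot cap at (293,188), the domes at (205,149) and (103,56), and the ridges at (145,33) and (163,168).

```bash
python3 - <<'E'
from h import *
import pickle
im=pickle.load(open('w1.pkl','rb')); k=1/1.5
P={n:pts(im,[[u*k,v*k]],z)[0] for n,u,v,z in[('grip',334,250,.11),('pivot',293,188,.055),('d-',205,149,.132),('d+',103,56,.132),('r1',145,33,.132),('r2',163,168,.132)]}
for n in P: print(n,P[n].round(4))
print('depth',pts(im,[[334*k,250*k],[293*k,188*k],[205*k+6,149*k]]).round(4))
d=P['d+']-P['d-'];print('slot yaw',np.arctan2(d[1],d[0]),'dist',np.linalg.norm(d),'centre',(P['d+']+P['d-'])/2)
d=P['r1']-P['r2'];print('ridge yaw',np.arctan2(d[1],d[0]),'dist',np.linalg.norm(d),'centre',(P['r1']+P['r2'])/2)
E
```

```text
grip [ 0.4531 -0.1555  0.11  ]
pivot [ 0.515  -0.1684  0.055 ]
d- [ 0.5734 -0.1644  0.132 ]
d+ [ 0.6619 -0.175   0.132 ]
r1 [ 0.6461 -0.2055  0.132 ]
r2 [ 0.5909 -0.134   0.132 ]
depth [[ 0.4531 -0.1552  0.1087]
 [ 0.516  -0.1671  0.0468]
 [ 0.569  -0.1678  0.129 ]]
slot yaw -0.11946557383275878 dist 0.08922398580198748 centre [ 0.61765472 -0.16969686  0.132     ]
ridge yaw -0.9135289401591311 dist 0.09036294099364275 centre [ 0.61852776 -0.16973556  0.132     ]
```

Mouth is about (0.618,-0.170) at yaw -0.122, pivot (0.517,-0.167) and handle (0.453,-0.155); sizes agree with the description. Next I work out the grip and arc moves.

```bash
python3 - <<'E'
from h import *
rel(.4532,-.1555,.16,-.925);rel(.4532,-.1555,.062,-.925)
s=readout.sense(); M=R.from_quat(s['tool_rot']).as_matrix()
p=np.array([.517,-.1675]); a0=np.array([.4532,-.1555])
th0=np.arctan2(*(a0-p)[::-1]); 
for a in np.linspace(th0,np.pi/2-.122-.02,11): 
    q=p+.065*np.array([np.cos(a),np.sin(a)]); print((M.T@np.r_[q-a0,0]*100).round(2))
E
```

```text
rel [ 0.16 -4.11 15.94] turn -0.001 cur [ 0.4194 -0.1789  0.3194] yaw -0.9259 F [ 0.1 -0.4 -5.3]
rel [ 0.16 -4.11 25.74] turn -0.001 cur [ 0.4194 -0.1789  0.3194] yaw -0.9259 F [ 0.1 -0.4 -5.3]
[-0.01  0.01  0.  ]
[-0.62 -0.78 -0.  ]
[-1.1  -1.64 -0.  ]
[-1.45 -2.57 -0.  ]
[-1.65 -3.54 -0.  ]
[-1.7  -4.53 -0.  ]
[-1.61 -5.52 -0.  ]
[-1.36 -6.48 -0.  ]
[-0.97 -7.39 -0.  ]
[-0.44 -8.23 -0.  ]
[ 0.2  -8.98 -0.  ]
```

Request:
{"method": "servo_tool", "body": {
  "plan": [
    [60,0.2,-4.1,5,0],
    [60,0.2,-4.1,10,0],
    [60,0.2,-4.1,15,0],
    [60,0.2,-4.1,20,0],
    [60,0.2,-4.1,23,0],
    [60,0.2,-4.1,25.7,0],
    [60,0.2,-4.1,25.7,0],
    [0,0.2,-4.1,25.7,0],
    [0,0.2,-4.1,25.7,0],
    [0,0.2,-4.1,25.7,0]
  ],
  "force": 35
}}

```text
time: 3.15
tcp_pos: [0.4548, -0.1551, 0.0637]
tool_rot: [0.895, -0.445, 0.001, 0.0]
ft_force: [0.3, -0.9, -5.3]
grip_width: 0.0296
grasp_force: 0.0
```

Request:
{"method": "servo_tool", "body": {
  "plan": [
    [0,0,0,0,0],
    [0,0,0,0,0],
    [0,0,0,0,0]
  ]
}}

```text
time: 3.52
tcp_pos: [0.4544, -0.1546, 0.0629]
tool_rot: [0.895, -0.445, 0.0, -0.0]
ft_force: [-0.4, -1.1, -2.2]
grip_width: 0.0155
grasp_force: 35.0
```

Gripped at a width of 15.5 mm, against a 16 mm handle. Now the swing.

Request:
{"method": "servo_tool", "body": {
  "plan": [
    [0,-0.3,-0.4,0,0],
    [0,-0.6,-0.8,0,0],
    [0,-0.9,-1.2,0,0],
    [0,-1.1,-1.65,0,0],
    [0,-1.3,-2.1,0,0],
    [0,-1.45,-2.55,0,0],
    [0,-1.55,-3.05,0,0],
    [0,-1.65,-3.55,0,0],
    [0,-1.7,-4.05,0,0],
    [0,-1.7,-4.55,0,0]
  ]
}}

```text
time: 4.78
tcp_pos: [0.4775, -0.1127, 0.0625]
tool_rot: [0.895, -0.446, -0.003, 0.001]
ft_force: [-8.3, -0.4, 4.0]
grip_width: 0.0152
grasp_force: 35.0
```

Request:
{"method": "servo_tool", "body": {
  "plan": [
    [0,0.05,-0.5,0,0],
    [0,0.1,-1.0,0,0],
    [0,0.2,-1.45,0,0],
    [0,0.35,-1.95,0,0],
    [0,0.5,-2.4,0,0],
    [0,0.75,-2.85,0,0],
    [0,1.0,-3.3,0,0],
    [0,1.3,-3.7,0,0],
    [0,1.6,-4.1,0,0],
    [0,1.95,-4.45,0,0]
  ]
}}

```text
time: 6.02
tcp_pos: [0.5246, -0.1009, 0.0619]
tool_rot: [0.895, -0.446, -0.003, 0.0]
ft_force: [-7.1, 1.5, 2.0]
grip_width: 0.0155
grasp_force: 35.0
```

```bash
python3 - <<'E'
from h import *
s=readout.sense();t=s['tcp_pos'];print(s['ft_force'],t)
d=t[:2]-[.517,-.1675];print(np.linalg.norm(d),'lever',np.pi-.122-np.arctan2(d[1],d[0]))
E
```

```text
[-7.09517737  1.49543074  2.02113151] [ 0.52457978 -0.10093662  0.06194398]
0.06699355841626226 lever 1.5621811023179788
```

Lever reads about 1.56. I nudge it to the stop, release and rise.

Request:
{"method": "servo_tool", "body": {
  "plan": [
    [0,0.15,-0.2,0,0],
    [0,0.25,-0.3,0,0],
    [0,0.25,-0.3,0,0]
  ]
}}

```text
time: 6.4
tcp_pos: [0.5261, -0.101, 0.0618]
tool_rot: [0.895, -0.445, -0.006, 0.001]
ft_force: [-12.7, 0.2, 6.3]
grip_width: 0.0154
grasp_force: 35.0
```

Request:
{"method": "servo_tool", "body": {
  "plan": [
    [35,-0.25,0.3,0,0],
    [35,-0.25,0.3,0,0],
    [35,-0.25,0.3,0,0],
    [35,-0.25,0.3,-3,0],
    [35,-0.25,0.3,-8,0],
    [35,-0.25,0.3,-14,0],
    [35,-0.25,0.3,-20,0]
  ]
}}

```text
time: 7.28
tcp_pos: [0.5272, -0.1022, 0.2641]
tool_rot: [0.895, -0.445, 0.0, -0.0]
ft_force: [1.0, -1.2, -4.6]
grip_width: 0.0326
grasp_force: 0.0
```

```bash
python3 - <<'E'
from h import *
import pickle
rel(.455,.205,.30,.185)
im=grab('top');pickle.dump(im,open('top2.pkl','wb'))
im=grab('wrist');pickle.dump(im,open('w2.pkl','wb'));save(im,'w2.png',scale=1.5)
E
```

```text
rel [-28.85 -12.77  -3.59] turn -1.108 cur [ 0.5272 -0.1022  0.2641] yaw -0.9232 F [ 1.  -1.2 -4.6]
```

View pics/w2.png

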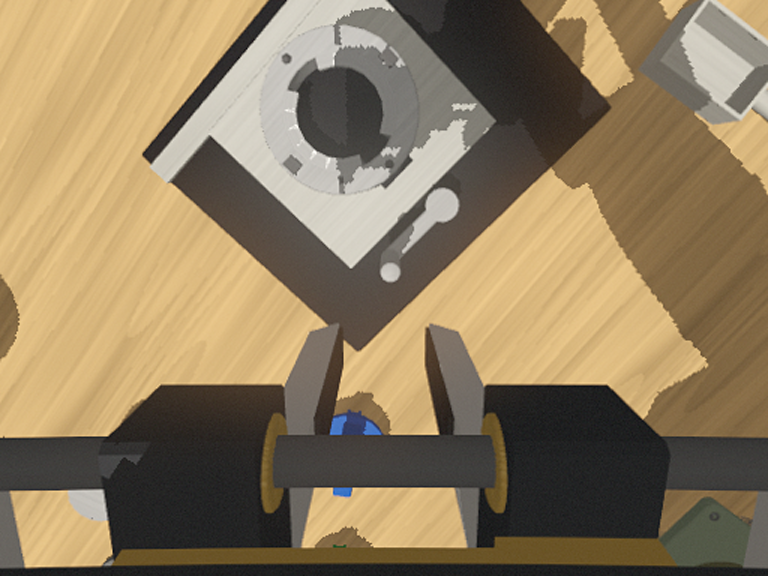

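The lever now lies along the rail: handle at (390,272), pivot (442,205). I refine the mouth from the domes at (286,58) and (389,163), then go above the lid.

```bash
python3 - <<'E'
from h import *
import pickle
im=pickle.load(open('w2.pkl','rb')); k=1/1.5
P={n:pts(im,[[u*k,v*k]],z)[0] for n,u,v,z in[('grip',390,271,.11),('d-',389,163,.132),('d+',286,58,.132),('r1',338,34,.132),('r2',342,186,.132),('b1',391,57,.132),('b2',291,165,.132)]}
for n in P: print(n,P[n].round(4))
for a,b in(('d-','d+'),('r2','r1'),('b2','b1')):
    d=P[b]-P[a];print('yaw',np.arctan2(d[1],d[0]).round(3),'dist',np.linalg.norm(d).round(4),'centre',((P[a]+P[b])/2).round(4))
d=P['grip'][:2]-[.517,-.1675];print('lever',np.pi-.122-np.arctan2(d[1],d[0]))
E
```

```text
grip [ 0.5274 -0.1027  0.11  ]
d- [ 0.5747 -0.1635  0.132 ]
d+ [ 0.6641 -0.1749  0.132 ]
r1 [ 0.6462 -0.2055  0.132 ]
r2 [ 0.5907 -0.1329  0.132 ]
b1 [ 0.6123 -0.2149  0.132 ]
b2 [ 0.6253 -0.1235  0.132 ]
yaw -0.127 dist 0.0901 centre [ 0.6194 -0.1692  0.132 ]
yaw -0.918 dist 0.0914 centre [ 0.6184 -0.1692  0.132 ]
yaw -1.712 dist 0.0923 centre [ 0.6188 -0.1692  0.132 ]
lever 1.607797807210688
```

Request:
{"method": "servo_tool", "body": {
  "plan": [
    [60,-7,-3,-3.6,-0.2],
    [60,-13,-6,-3.6,-0.4],
    [60,-19,-9,-3.6,-0.6],
    [60,-25,-11,-3.6,-0.8],
    [60,-28.8,-12.8,-3.6,-0.95],
    [60,-28.8,-12.8,-3.6,-1.1],
    [60,-28.8,-12.8,-3.6,-1.1],
    [60,-28.8,-12.8,-3.6,-1.1],
    [60,-28.8,-12.8,-3.6,-1.1]
  ]
}}

```text
time: 8.5
tcp_pos: [0.4558, 0.2036, 0.2977]
tool_rot: [0.996, 0.087, -0.001, 0.0]
ft_force: [0.6, -0.5, -4.7]
grip_width: 0.0567
grasp_force: 0.0
```

```bash
python3 - <<'E'
from h import *
import pickle
rel(.461,.212,.03,.185)
im=grab('wrist');pickle.dump(im,open('w3.pkl','wb'));save(im,'w3.png',scale=1.5)
print(im['W'].round(3))
E
```

```text
rel [ 0.69 -0.74 26.77] turn -0.011 cur [0.4558 0.2036 0.2977] yaw 0.1737 F [ 0.6 -0.5 -4.7]
[[ 0.173 -0.954 -0.243  0.526]
 [-0.985 -0.168 -0.043  0.216]
 [ 0.     0.247 -0.969  0.476]
 [ 0.     0.     0.     1.   ]]
```

View pics/w3.png

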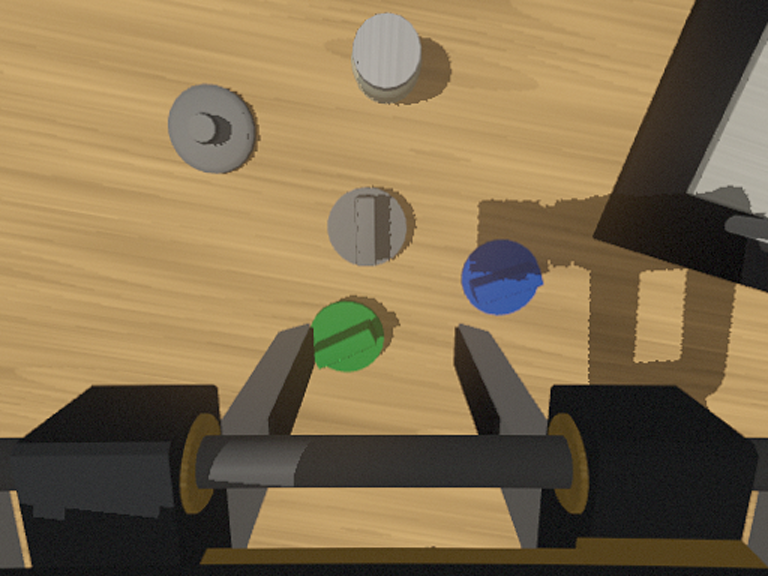

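The bar top is the lit strip at (355–374, 196–264), running between (365,196) and (367,262). I fit it with the depth.

```bash
python3 - <<'E'
from h import *
import pickle
im=pickle.load(open('w3.pkl','rb'))
vv,uu=np.mgrid[120:182,212:280]; uv=np.c_[uu.ravel(),vv.ravel()]
p=pts(im,uv)
for lo,hi in((.046,.07),(.015,.035)):
    q=p[(p[:,2]>lo)&(p[:,2]<hi)]
    r=cv2.minAreaRect((q[:,:2]*1000).astype(np.float32)); print(len(q),q.mean(0).round(4),np.median(q[:,2]),r)
q=p[(p[:,2]>.046)];c=np.cov(q[:,:2].T);w,v=np.linalg.eigh(c);print('yaw',np.arctan2(*v[::-1,1]))
k=1/1.5
c=pts(im,np.array([[356,196],[374,195],[357,264],[375,264]])*k,.056);print(c.round(4),c.mean(0))
rel(*c.mean(0)[:2],.030,.17)
E
```

```text
632 [0.4649 0.222  0.0553] 0.05539662871497461 ((464.9944152832031, 221.90225219726562), (62.98509216308594, 17.76955223083496), 9.610932350158691)
1577 [0.467  0.2221 0.0236] 0.023501370374746422 ((465.78338623046875, 222.49911499023438), (74.50529479980469, 75.02745819091797), 9.761856079101562)
yaw -3.0236176550375444
[[0.4943 0.2347 0.056 ]
 [0.4979 0.2194 0.056 ]
 [0.4347 0.2243 0.056 ]
 [0.4375 0.2082 0.056 ]] [0.46610694 0.22166053 0.056     ]
rel [ 1.33 -1.6  26.8 ] turn 0.004 cur [0.4559 0.2037 0.298 ] yaw 0.174 F [ 0.4 -0.8 -5.4]
```

Lid at (0.4655,0.222), yaw 0.168, top at 55 mm, size 63x18: all match. Grasping.

Request:
{"method": "servo_tool", "body": {
  "plan": [
    [60,1.3,-1.6,5,0],
    [60,1.3,-1.6,10,0],
    [60,1.3,-1.6,15,0],
    [60,1.3,-1.6,20,0],
    [60,1.3,-1.6,23,0],
    [60,1.3,-1.6,25.5,0],
    [60,1.3,-1.6,26.6,0],
    [0,1.3,-1.6,26.6,0],
    [0,1.3,-1.6,26.6,0],
    [0,1.3,-1.6,26.6,0]
  ],
  "force": 30
}}

```text
time: 9.8
tcp_pos: [0.4667, 0.223, 0.0337]
tool_rot: [0.996, 0.088, 0.001, -0.0]
ft_force: [-0.2, -1.5, -5.7]
grip_width: 0.0297
grasp_force: 0.0
```

Request:
{"method": "servo_tool", "body": {
  "plan": [
    [0,0,0,0,0],
    [0,0,0,0,0],
    [0,0,0,0,0],
    [0,0,0,-0.3,0],
    [0,0,0,-4,0],
    [0,0,0,-9,0],
    [0,0,0,-15,0],
    [0,0,0,-21,0],
    [0,0,0,-21,0]
  ]
}}

```text
time: 10.92
tcp_pos: [0.469, 0.2238, 0.2476]
tool_rot: [0.996, 0.088, 0.006, -0.001]
ft_force: [0.4, 0.8, -6.5]
grip_width: 0.0177
grasp_force: 30.0
```

```bash
python3 - <<'E'
from h import *
import pickle
rel(.6188,-.1692,.24,-.13)
im=grab('scene');pickle.dump(im,open('s2.pkl','wb'))
E
```

```text
rel [ 7.82 41.33  0.79] turn 0.307 cur [0.469  0.2238 0.2476] yaw 0.177 F [ 0.4  0.8 -6.5]
```

Request:
{"method": "servo_tool", "body": {
  "plan": [
    [0,1,6,0,0.05],
    [0,2.2,12,0,0.1],
    [0,3.3,18,0,0.15],
    [0,4.5,24,0,0.2],
    [0,5.6,30,0,0.25],
    [0,6.8,36,0,0.3],
    [0,7.8,41.3,0.8,0.307],
    [0,7.8,41.3,0.8,0.307],
    [0,7.8,41.3,0.8,0.307],
    [0,7.8,41.3,0.8,0.307]
  ]
}}

```text
time: 12.22
tcp_pos: [0.614, -0.1685, 0.2327]
tool_rot: [0.998, -0.064, -0.001, -0.001]
ft_force: [0.2, -0.1, -6.5]
grip_width: 0.0175
grasp_force: 30.0
```

```bash
python3 - <<'E'
from h import *
import pickle
rel(.6188,-.1692,.175,-.13)
im=grab('wrist');pickle.dump(im,open('w4.pkl','wb'));save(im,'w4.png',scale=1.5)
E
```

```text
rel [0.51 0.02 5.76] turn 0.001 cur [ 0.614  -0.1685  0.2327] yaw -0.1287 F [ 0.2 -0.1 -6.5]
```

View pics/w4.png

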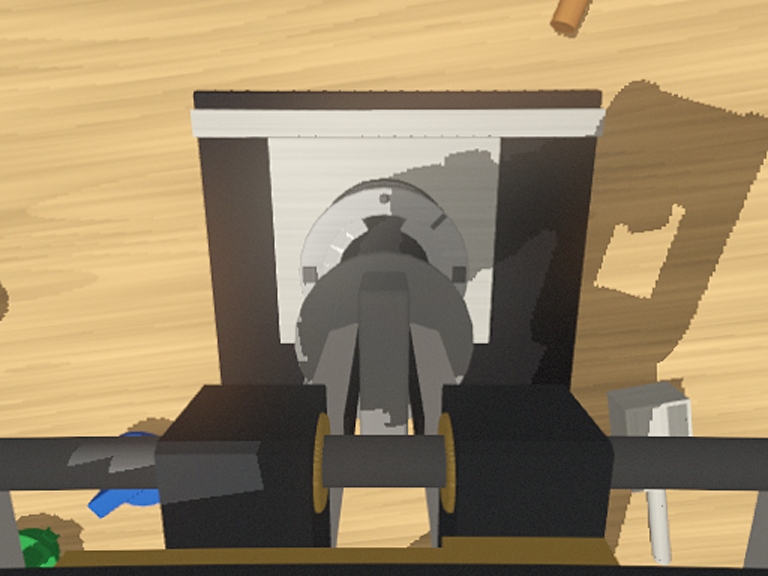

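The lid is held square. The mouth shows a dome at (384,198), blocks at (309,274) and (459,273), and a ridge at (440,219). The bar's front top edge is (361,277)–(409,277). I compute the offset from these.

```bash
python3 - <<'E'
from h import *
import pickle
im=pickle.load(open('w4.pkl','rb')); k=1/1.5; rel(.614,-.1685,.2327,-.13)
P=pts(im,np.array([[384,198],[309,274],[459,273],[440,219]])*k,.132); print(P.round(4))
y=-.13; mx=np.array([np.cos(y),np.sin(y)]); my=np.array([-mx[1],mx[0]])
c1=(P[1]+P[2])[:2]/2; c2=P[0,:2]-.045*mx; print('mouth',c1,c2); d=P[1]-P[2]; print('yaw',np.arctan2(d[1],d[0])-np.pi/2, np.linalg.norm(d))
print('bar depth',pts(im,[[385*k,290*k],[385*k,340*k]]))
z=pts(im,[[385*k,300*k]])[0,2]
e=pts(im,np.array([[361,277],[409,277]])*k,z); print(e, 'lid', e.mean(0)[:2]-.031*mx, 'w',np.linalg.norm(e[0]-e[1]))
# plate disc fit from depth
vv,uu=np.mgrid[165:260,190:325]; p=pts(im,np.c_[uu.ravel(),vv.ravel()]); q=p[(p[:,2]>.21)&(p[:,2]<.235)]
l=(q[:,:2]-[.614,-.1685])@np.c_[mx,my]; print(len(q),np.median(q[:,2]),'x max',l[:,0].max(),'y',l[:,1].min(),l[:,1].max())
E
```

```text
rel [-0.04  0.01  0.08] turn 0.002 cur [ 0.6144 -0.1685  0.2335] yaw -0.1284 F [ 1.1 -0.8 -6. ]
[[ 0.6651 -0.1751  0.132 ]
 [ 0.626  -0.1244  0.132 ]
 [ 0.615  -0.2143  0.132 ]
 [ 0.6488 -0.2062  0.132 ]]
mouth [ 0.62046406 -0.16936605] [ 0.62044887 -0.16931009]
yaw -0.12148033670172542 0.09057729069048948
bar depth [[ 0.64263486 -0.17261382  0.2524599 ]
 [ 0.62547113 -0.17040229  0.25540222]]
[[ 0.64867632 -0.16514734  0.25411487]
 [ 0.64658488 -0.1813566   0.25411487]] lid [ 0.61689218 -0.16923331] w 0.01634363264959714
4539 0.22289996248025876 x max 0.036132365406781886 y -0.037584008727523655 0.03778529570574161
```

```bash
python3 - <<'E'
from h import *
import pickle
from scipy.optimize import least_squares
im=pickle.load(open('w4.pkl','rb'))
y=-.13; mx=np.array([np.cos(y),np.sin(y)]); my=np.array([-mx[1],mx[0]])
vv,uu=np.mgrid[100:260,170:345]; p=pts(im,np.c_[uu.ravel(),vv.ravel()])
def fit(lo,hi,r,xmin,c0):
    q=p[(p[:,2]>lo)&(p[:,2]<hi)]; l=(q[:,:2]-[.6142,-.1685])@np.c_[mx,my]
    h=cv2.convexHull((l*1000).astype(np.float32))[:,0]/1000.; h=h[h[:,0]>xmin]
    s=least_squares(lambda a:np.hypot(h[:,0]-a[0],h[:,1]-a[1])-a[2],[c0,0,r],loss='soft_l1',f_scale=.001)
    s2=least_squares(lambda a:np.hypot(h[:,0]-a[0],h[:,1]-a[1])-r,[c0,0],loss='soft_l1',f_scale=.001)
    print(len(h),s.x.round(4),s2.x.round(4))
fit(.212,.235,.038,.0,0); fit(.126,.133,.052,.01,.006)
q=p[(p[:,2]>.245)&(p[:,2]<.262)]; l=(q[:,:2]-[.6142,-.1685])@np.c_[mx,my]
for a in np.arange(.0,.034,.004):
    m=(l[:,0]>a)&(l[:,0]<a+.004); print(a.round(3),m.sum(),q[m,2].mean().round(4) if m.any() else '')
E
```

```text
30 [-0.0015  0.0002  0.0374] [-0.0022  0.0001]
33 [0.0065 0.0003 0.0513] [0.0057 0.0003]
0.0 239 0.2548
0.004 267 0.2548
0.008 749 0.2542
0.012 245 0.2548
0.016 243 0.2547
0.02 250 0.2548
0.024 266 0.2545
0.028 198 0.2513
0.032 0
```

The mouth is 8.0 mm ahead of the lid along tool x and 0.2 mm off sideways, with a 87 mm descent to seat.

Request:
{"method": "servo_tool", "body": {
  "plan": [
    [0,0.8,0,2,0],
    [0,0.8,0,4,0],
    [0,0.8,0,6,0],
    [0,0.8,0,6,0],
    [0,0.8,0,6,0]
  ]
}}

```text
time: 12.9
tcp_pos: [0.623, -0.1713, 0.1745]
tool_rot: [0.998, -0.065, 0.0, 0.0]
ft_force: [0.1, -0.6, -6.3]
grip_width: 0.0178
grasp_force: 30.0
```

```bash
python3 - <<'E'
from h import *
mx=np.array([np.cos(-.13),np.sin(-.13)])
rel(*(np.array([.6142,-.1685])+.008*mx),.1465,-.128)
E
```

```text
rel [-0.11 -0.16  2.8 ] turn -0.002 cur [ 0.623  -0.1713  0.1745] yaw -0.1303 F [ 0.1 -0.6 -6.3]
```

Request:
{"method": "servo_tool", "body": {
  "plan": [
    [0,-0.1,-0.15,0.4,0],
    [0,-0.1,-0.15,0.8,0],
    [0,-0.1,-0.15,1.2,0],
    [0,-0.1,-0.15,1.6,0],
    [0,-0.1,-0.15,1.6,0]
  ]
}}

```text
time: 13.52
tcp_pos: [0.6217, -0.1694, 0.1578]
tool_rot: [0.998, -0.065, -0.001, -0.0]
ft_force: [-0.0, -0.4, -6.6]
grip_width: 0.0174
grasp_force: 30.0
```

```bash
python3 - <<'E'
from h import *
mx=np.array([np.cos(-.13),np.sin(-.13)])
rel(*(np.array([.6142,-.1685])+.008*mx),.1465,-.128)
E
```

```text
rel [0.04 0.01 1.13] turn -0.002 cur [ 0.6217 -0.1694  0.1578] yaw -0.1302 F [-0.  -0.4 -6.6]
```

The plug and lug tips are already inside with no contact force. I continue down.

Request:
{"method": "servo_tool", "body": {
  "plan": [
    [0,0,0,0.3,0],
    [0,0,0,0.6,0],
    [0,0,0,0.9,0],
    [0,0,0,1.1,0],
    [0,0,0,1.1,0]
  ]
}}

```text
time: 14.15
tcp_pos: [0.6219, -0.1695, 0.1471]
tool_rot: [0.998, -0.065, -0.0, -0.0]
ft_force: [-0.2, -0.9, -6.4]
grip_width: 0.0181
grasp_force: 30.0
```

Request:
{"method": "servo_tool", "body": {
  "plan": [
    [0,0,0,0.1,0],
    [0,0,0,0.2,0],
    [0,0,0,0.3,0],
    [0,0,0,0.3,0]
  ]
}}

```text
time: 14.65
tcp_pos: [0.6222, -0.1696, 0.1452]
tool_rot: [0.998, -0.065, 0.0, 0.0]
ft_force: [-1.8, -0.0, -2.6]
grip_width: 0.0178
grasp_force: 30.0
```

Request:
{"method": "servo_tool", "body": {
  "plan": [
    [0,0,0,0.1,0],
    [0,0,0,0.1,0],
    [0,0,0,0.1,0]
  ]
}}

```text
time: 15.02
tcp_pos: [0.6222, -0.1696, 0.1452]
tool_rot: [0.998, -0.065, 0.0, 0.0]
ft_force: [-6.0, 0.9, 5.8]
grip_width: 0.0178
grasp_force: 30.0
```

```bash
python3 - <<'E'
from h import *
import pickle
rel(.6222,-.1696,.145,-.13)
im=grab('wrist');pickle.dump(im,open('w5.pkl','wb'))
vv,uu=np.mgrid[100:260,170:345]; p=pts(im,np.c_[uu.ravel(),vv.ravel()])
h,e=np.histogram(p[:,2],np.arange(.12,.18,.002)); print([(round(a,3),n) for a,n in zip(e,h)])
E
```

```text
rel [-0.   -0.    0.02] turn -0.0 cur [ 0.6222 -0.1696  0.1452] yaw -0.1301 F [-6.   0.9  5.8]
[(np.float64(0.12), np.int64(27)), (np.float64(0.122), np.int64(30)), (np.float64(0.124), np.int64(29)), (np.float64(0.126), np.int64(155)), (np.float64(0.128), np.int64(4095)), (np.float64(0.13), np.int64(1463)), (np.float64(0.132), np.int64(201)), (np.float64(0.134), np.int64(3382)), (np.float64(0.136), np.int64(881)), (np.float64(0.138), np.int64(19)), (np.float64(0.14), np.int64(15)), (np.float64(0.142), np.int64(24)), (np.float64(0.144), np.int64(36)), (np.float64(0.146), np.int64(45)), (np.float64(0.148), np.int64(45)), (np.float64(0.15), np.int64(61)), (np.float64(0.152), np.int64(61)), (np.float64(0.154), np.int64(85)), (np.float64(0.156), np.int64(79)), (np.float64(0.158), np.int64(77)), (np.float64(0.16), np.int64(92)), (np.float64(0.162), np.int64(81)), (np.float64(0.164), np.int64(190)), (np.float64(0.166), np.int64(1864)), (np.float64(0.168), np.int64(417)), (np.float64(0.17), np.int64(68)), (np.float64(0.172), np.int64(69)), (np.float64(0.174), np.int64(109)), (np.float64(0.176), np.int64(92))]
```

The plate top is 6 mm above the rim and contact is about 12 N, so the lid is fully seated. I ease the push and turn clockwise in small steps with a firmer grip.

Request:
{"method": "servo_tool", "body": {
  "plan": [
    [0,-0.05,0,-0.05,0],
    [0,-0.05,0,-0.05,0],
    [0,-0.05,0,-0.05,0.1],
    [0,-0.05,0,-0.05,0.2],
    [0,-0.05,0,-0.05,0.3],
    [0,-0.05,0,-0.05,0.4],
    [0,-0.05,0,-0.05,0.4]
  ],
  "force": 45
}}

```text
time: 15.95
tcp_pos: [0.6227, -0.1706, 0.1452]
tool_rot: [0.965, -0.262, 0.002, 0.001]
ft_force: [-3.3, -2.9, 5.2]
grip_width: 0.0178
grasp_force: 45.0
```

```bash
python3 -c "
from h import *
rel(.6222,-.1696,.145,-.918); print(readout.sense()['ft_torque'])"
```

```text
rel [-0.1  -0.06  0.02] turn 0.389 cur [ 0.6227 -0.1706  0.1452] yaw -0.5294 F [-3.3 -2.9  5.2]
[ 0.00726102  0.4778732  -0.02941853]
```

Request:
{"method": "servo_tool", "body": {
  "plan": [
    [0,-0.03,0.02,0,0.1],
    [0,-0.06,0.04,0,0.2],
    [0,-0.1,0.06,0,0.3],
    [0,-0.1,0.06,0,0.39],
    [0,-0.1,0.06,0,0.39],
    [0,-0.1,0.06,0,0.39]
  ]
}}

```text
time: 16.7
tcp_pos: [0.6215, -0.1713, 0.1452]
tool_rot: [0.896, -0.443, 0.002, 0.001]
ft_force: [-2.6, -3.1, 4.8]
grip_width: 0.0178
grasp_force: 45.0
```

```bash
python3 - <<'E'
from h import *
import pickle
rel(.6215,-.1708,.145,-.918); print(readout.sense()['ft_torque'])
im=grab('wrist');pickle.dump(im,open('w6.pkl','wb'));save(im,'w6.png',scale=1.5)
vv,uu=np.mgrid[100:290,170:345]; p=pts(im,np.c_[uu.ravel(),vv.ravel()]); q=p[(p[:,2]>.163)&(p[:,2]<.172)]
print(len(q),cv2.minAreaRect((q[:,:2]*1000).astype(np.float32)))
E
```

```text
rel [-0.04 -0.03  0.02] turn -0.001 cur [ 0.6215 -0.1713  0.1452] yaw -0.9189 F [-2.6 -3.1  4.8]
[-0.20328499  0.41546695 -0.02144294]
3547 ((625.0335693359375, -171.39816284179688), (39.48719024658203, 57.11534881591797), 18.320690155029297)
```

View pics/w6.png

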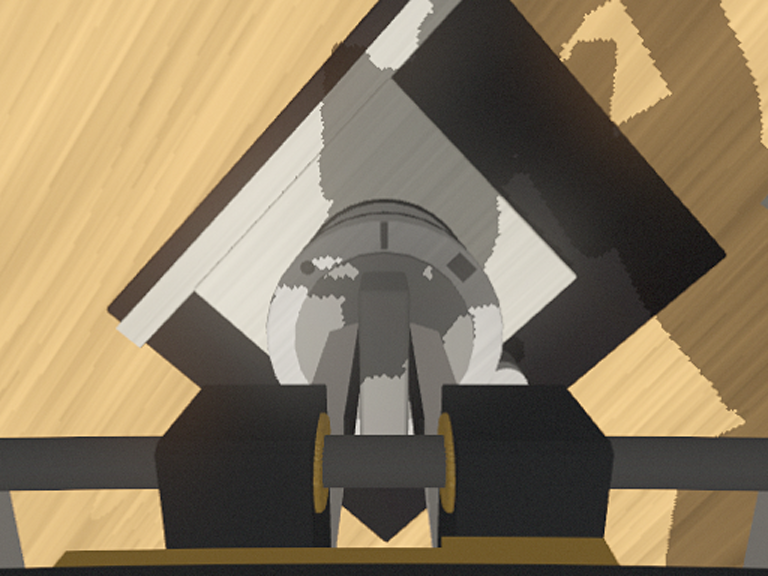

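The picture shows the bar (385,280–410) in line with the long ridge at (384,235), dome left at (308,267) and block right at (461,266): half-way. The plate lies on the rim and the grip is 45 N. I let it settle and hand in.

Request:
{"method": "servo_tool", "body": {
  "plan": [
    [0,0,0,0,0],
    [0,0,0,0,0],
    [0,0,0,0,0]
  ]
}}

```text
time: 17.12
tcp_pos: [0.6215, -0.1713, 0.1451]
tool_rot: [0.896, -0.443, 0.002, 0.001]
ft_force: [-1.9, -3.4, 5.5]
grip_width: 0.0179
grasp_force: 45.0
```

```bash
python3 -c "
from h import *
print(workorder.sign_off())"
```

```text
the job is handed in; nothing more can be done
None
```

I handed the job in at about 17 s, but sign-off returned no verdict: the lever measured fully home, and the grey lid is seated, turned clockwise to the half-way ridge and still gripped at 45 N.

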